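Refit the interlocking block segments of a dry bath

TASK

Someone has parked two reagent bottles in the empty well of the dry-bath heater: first stand both bottles upright in the yellow tray. Then fit every loose aluminium block segment on the bench into the well like a jigsaw, one to a quarter, each turned so that its tab and notch interlock with its neighbours and it drops in flat and flush with the rim. Leave the calculator and the pink tip rack where they are.

Things in the scene. Friction and masses are not known exactly. Their poses are not given: they have to be found in the camera images.
- bath: fixed white dry-bath heater base; origin under the centre of its 200 x 200 mm housing (plus a 30 mm deep, 28 mm high grey panel at -x). Square well 168 x 168 mm, 16 mm deep, centred on the origin: floor at z 20 mm, rim at 36 mm, walls 12 mm with rounded tops. A fixed round key, radius 13 mm, as high as the rim, top chamfered, stands in its middle. Four 84 x 84 mm quarters.
- cell0 (a point): middle of the floor of the quarter of the well at bath (+42, +42) mm; axes as the bath. A segment in this quarter fits only with its axes turned by 0 deg against the bath's (about z).
- cell0_tab (a point): where the tab axis of a segment seated in cell0 comes to lie (half-way up the segment's 16 mm plate)
- cell1 (a point): as cell0, at bath (-42, +42) mm; a segment fits here only turned by 90 deg counter-clockwise (seen from above) against the bath's axes
- cell1_tab (a point): as cell0_tab, for cell1
- cell2 (a point): as cell0, at bath (-42, -42) mm; a segment fits here only turned by 180 deg counter-clockwise (seen from above) against the bath's axes
- cell2_tab (a point): as cell0_tab, for cell2
- cell3 (a point): as cell0, at bath (+42, -42) mm; a segment fits here only turned by 270 deg counter-clockwise (seen from above) against the bath's axes
- cell3_tab (a point): as cell0_tab, for cell3
- seg0_grip (a point): one of four alike loose silver-grey aluminium jigsaw segments (some may be absent), 0.25 kg: plate 80 x 80 x 16 mm with tube holes, and on its middle a square blue grip post 24 x 24 mm, 34 mm high, sides parallel to the plate's. This point: middle of the post, 33 mm above the segment's underside. Axes: z up; tab on the -x side, notch in the -y side; plain +x and +y sides lie against the well walls.
- seg0_tab (a point): axis of the segment's round tab (radius 10.5 mm, ends chamfered, 14 mm out of the -x side), at segment x -43.5, y +6 mm, 8 mm above its underside. Notch in the -y side: x -7 to +19 mm, 14 mm deep. The (-x, -y) corner is cut out 14 x 14 mm for the key. Play 2 to 3 mm all round; any segment fits any quarter; seated, the plate is level with the rim; turned wrongly it cannot go down.
- seg1_grip (a point): a segment alike to seg0: middle of its grip post
- seg1_tab (a point): tab axis of seg1
- seg2_grip (a point): a segment alike to seg0: middle of its grip post
- seg2_tab (a point): tab axis of seg2
- seg3_grip (a point): a segment alike to seg0: middle of its grip post
- seg3_tab (a point): tab axis of seg3
- amber_mid (a point): brown glass reagent bottle, black cap, round, 46 mm diameter, 86 mm high, standing in the well at the start; this point on its axis, 43 mm above its underside, z up along the bottle
- green_mid (a point): white reagent bottle with yellow label and green cap, round, 44 mm diameter, 90 mm high, standing in the well at the start; this point on its axis, 45 mm above its underside, z up along the bottle
- bottle_tray: fixed yellow open tray 180 (its x) x 90 (its y) mm, 25 mm high, walls 4 mm, floor about 4 mm thick; origin under its centre
- desk_calculator: bystander: black calculator 123 x 82 x 16 mm lying on the bench; origin in the middle of its underside
- pink_rack: bystander: pink pipette-tip rack 86 x 134 x 77 mm; origin in the middle of its underside

How it is judged:
By the outcome, as a careful person would: the job done as asked, in the order asked, and still so for the second after the job is handed in, with the robot touching nothing.
Of seg0, seg1, seg2, seg3 only 3 to 4 are there at a start; the rules pass over those that are not, and their reading is None.
At some moment in a run one of seg0, seg1, seg2, seg3 may be knocked a few centimetres aside while the robot is not near it.
It also fails if it takes over 208 s, if anything falls off the work surface, if the arm or the gripper's body presses on something with over 40 N, if the wrist force passes 120 N, or if a joint passes its speed limit or range.

ROBOT

A 7-joint arm with a two-finger parallel gripper is mounted at the origin on a cart in front of the work surface, level with it; the furniture and walls round the work are solid. World frame = base frame: x ahead of the robot, y to its left, z up, the work surface at z = 0. Lengths are in m, angles in rad, forces in N, time in s.
With the tool pointing down it reaches from about 0.375 to 0.925 m from the base axis. Payload 3.1 kg.
Tool frame: the origin (TCP) lies between the finger pads; the fingertips stand 19 mm ahead of it and the grasp point (between the pads) is the TCP; z points along the fingers, y is the line along which they close (so a half turn about z gives the same grasp; the last joint's range is limited). The gripper opens to 85 mm and grips with 20 to 120 N. Pads are 22 mm wide; open, the fingers measure 114 mm over their backs; the gripper's body (76 mm by 85 mm) begins 54 mm behind the grasp point. The pads swing forward as they close: fully open they stand 13 mm farther back than shut.
Start: joints at [-1.326, 0.383, 0.044, 1.598, -0.018, 1.161, -0.05], TCP at [0.218, 0.612, 0.25] pointing down, gripper open.
Joint ranges: [-2.61, 2.61], [-0.41, 2.15], [-1.48, 1.57], [0, 2.5], [-1.57, 4.71], [0.05, 1.97], [-2.85, 2.85]. Speed limits (rad/s): [2.79, 2.79, 3.14, 3.14, 3.14, 3.14, 3.14].

INTERFACE

Orientations are given as a unit quaternion [x, y, z, w].
In Python, from bench import move_ptp, movel, move_j, move_gripper, pause, inverse_kinematics, read_camera, camera_params, MotionError, sign_off, look_for, tip_of, read_time_s, read_qpos, read_joint_vel, read_effort, read_eef_pos, read_tcp_rot, read_ft_force, read_ft_torque, read_finger_gap, read_grasp_force gives the robot as it stands. Calls block until the motion is done:
- move_ptp(position, orientation): joint-space move of the TCP to a pose.
- movel(position, orientation=None, speed=0.15): straight line of the TCP; orientation=None keeps the orientation; speed is the mean speed in m/s.
- move_j(angles): joint-space move.
- move_gripper(opening, effort=None): finger opening in m; effort is the grip in N (None keeps the last); returns when the fingers have stopped.
- pause(seconds).
- inverse_kinematics(position, orientation): joint angles nearest the present ones, or None.
- read_camera(name): name is "side" or "top"; returns the picture (420x560x3 uint8, red, green, blue); there is no depth.
- camera_params(name): a dict with "K" (3x3 intrinsics, pixels), "camera_from_world" (4x4, takes a point from world to camera coordinates). Camera axes: x right, y down, z forward; pixel columns grow to the right and rows downward; lengths in m; the calibration is good to about 2 mm. A picture is of the moment at which its call begins. camera_params takes no time and is no camera call.
A pose or a line that the arm cannot do raises MotionError and nothing moves.
- sign_off(): hands the job in; it is judged then, once.
Trained networks look in the newest picture that a camera, given by its name, has taken for a name from the list of things; names that differ only in an ending like _2 or _b are one class to them, and where a whole thing is asked for, a point or a joint stands for the part that bears it (a point fixed in the world has none). Each returns a list of dicts, best first, with "confidence" (0 to 1); they miss things now and then, are a little off and sometimes report something else, mostly with a low value. They report only what shows in the picture. A call takes as long as a camera call.
- look_for(camera, name): "at" ([column, row] in pixels, amid what is visible of it).
- tip_of(camera, name): "at" ([column, row] in pixels: a listed point, or the origin of a listed thing).
Readings, each from a call of its own:
- read_time_s(): time.
- read_qpos(): joint angles.
- read_joint_vel(): joint speeds.
- read_effort(): joint torques, N m.
- read_eef_pos(): TCP position.
- read_tcp_rot(): TCP orientation.
- read_ft_force(): force on the tool from outside, world axes, zero at the start.
- read_ft_torque(): the same for the moment, N m.
- read_finger_gap(): finger opening in m.
- read_grasp_force(): force on a finger pad.
Only numpy, scipy, OpenCV 4.12 (cv2) and the standard library are available. Lean on these libraries where they do the work, as an engineer would, in place of code of your own. Each camera call takes 0.05 s, during which the arm holds its last target. There are 200 camera calls.

## Working session

There is one attempt and no reset: what is moved stays moved. The work goes in short steps, each a Python script; the robot and the scene stay as the last script left them, time stands still between calls to the robot, and variables do not carry over. Pictures are saved under pics/ and viewed, at most 14 in all, crops included, and the job is handed in when it is done.

```bash
ls; mkdir -p pics
cat > h.py <<'E'
import numpy as np, cv2
from bench import *
from scipy.spatial.transform import Rotation as R
def shot(cam,fn=None):
    im=np.array(read_camera(cam))
    if fn: cv2.imwrite('pics/'+fn,im[:,:,::-1])
    return im
def atz(cam,px,z):
    p=camera_params(cam);K=np.array(p['K']);T=np.array(p['camera_from_world'])
    r=T[:3,:3].T@np.linalg.inv(K)@np.array([px[0],px[1],1.]);c=-T[:3,:3].T@T[:3,3]
    return c+r*(z-c[2])/r[2]
def proj(cam,P):
    p=camera_params(cam);T=np.array(p['camera_from_world']);q=np.array(p['K'])@(T[:3,:3]@np.array(P)+T[:3,3]);return q[:2]/q[2]
def down(yaw): # tool z down, tool y (closing) axis at angle yaw in world
    y=np.array([np.cos(yaw),np.sin(yaw),0]);z=np.array([0,0,-1.]);x=np.cross(y,z)
    return R.from_matrix(np.c_[x,y,z]).as_quat()
E
python3 - <<'E'
from h import *
a=shot('top','t0.png');b=shot('side','s0.png')
for c in('top','side'):
    T=np.array(camera_params(c)['camera_from_world']);print(c,-T[:3,:3].T@T[:3,3],np.round(T[2,:3],2))
Z=dict(bath=0,seg0_grip=.033,seg0_tab=.008,amber_mid=.063,green_mid=.065,bottle_tray=0,desk_calculator=0,pink_rack=0,cell0=.02,cell1=.02,cell2=.02,cell3=.02,cell0_tab=.028,cell1_tab=.028,cell2_tab=.028,cell3_tab=.028)
for n in Z:
    for d in tip_of('top',n):
        print(n,round(d['confidence'],2),np.round(d['at']),np.round(atz('top',d['at'],Z[n]),3)[:2])
E
```

```text
pics
top [0.43384051 0.02553068 1.55289006] [ 0.08 -0.01 -1.  ]
side [-0.13520475 -0.97089451  0.90670846] [ 0.46  0.68 -0.57]
bath 0.6 [277. 216.] [0.532 0.031]
seg0_grip 0.93 [162. 253.] [0.415 0.383]
seg0_tab 0.6 [174. 262.] [0.388 0.35 ]
amber_mid 0.69 [278. 217.] [0.526 0.029]
amber_mid 0.47 [266. 194.] [0.595 0.063]
amber_mid 0.2 [306. 156.] [ 0.714 -0.058]
green_mid 0.62 [289. 227.] [ 0.497 -0.007]
green_mid 0.35 [407. 258.] [ 0.402 -0.36 ]
bottle_tray 0.7 [278. 228.] [0.495 0.029]
bottle_tray 0.56 [356. 229.] [ 0.492 -0.218]
bottle_tray 0.4 [180. 196.] [0.597 0.339]
desk_calculator 0.89 [407. 259.] [ 0.398 -0.379]
desk_calculator 0.63 [291. 202.] [ 0.577 -0.012]
desk_calculator 0.39 [171. 264.] [0.382 0.363]
pink_rack 0.67 [308. 155.] [ 0.727 -0.068]
pink_rack 0.55 [281. 198.] [0.59  0.019]
pink_rack 0.49 [278. 215.] [0.535 0.026]
cell0 0.8 [263. 201.] [0.579 0.074]
cell0 0.7 [290. 204.] [ 0.568 -0.011]
cell0 0.68 [264. 224.] [0.506 0.071]
cell1 0.8 [263. 201.] [0.579 0.074]
cell1 0.7 [290. 204.] [ 0.568 -0.011]
cell1 0.68 [264. 224.] [0.506 0.071]
cell2 0.8 [263. 201.] [0.579 0.074]
cell2 0.7 [290. 204.] [ 0.568 -0.011]
cell2 0.68 [264. 224.] [0.506 0.071]
cell3 0.8 [263. 201.] [0.579 0.074]
cell3 0.7 [290. 204.] [ 0.568 -0.011]
cell3 0.68 [264. 224.] [0.506 0.071]
cell0_tab 0.73 [263. 213.] [0.542 0.075]
cell0_tab 0.35 [290. 227.] [ 0.498 -0.009]
cell1_tab 0.83 [277. 228.] [0.493 0.031]
cell2_tab 0.59 [293. 214.] [ 0.536 -0.019]
cell3_tab 0.57 [280. 199.] [0.585 0.02 ]
```

Run:
```python
import cv2
a=cv2.imread('pics/t0.png');cv2.imwrite('pics/t0c.png',cv2.resize(a[120:320,110:470],None,fx=2.2,fy=2.2,interpolation=cv2.INTER_CUBIC))
```

```text
(no output)
```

View pics/t0c.png

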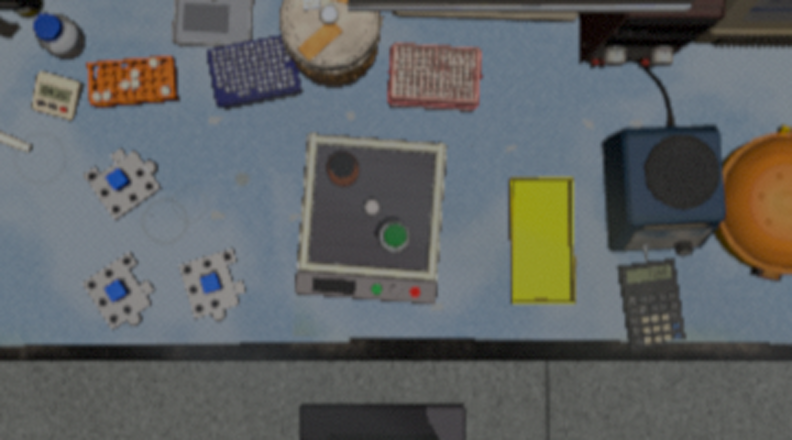

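View pics/s0.png

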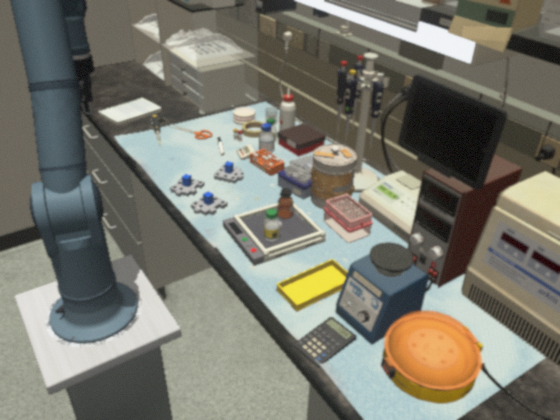

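The top view shows three segments on the left, with blue posts at about (164,202), (163,252) and (206,249). The bath is centred near (278,216), with the amber bottle at its far-left corner (266,195) and the green one at (289,227). The yellow tray is at (356,229). Next I fit outlines for accuracy.

```bash
cat > fit.py <<'E'
from h import *
from scipy.optimize import minimize
def segpoly():
    P=[(-26,-40),(-7,-40),(-7,-26),(19,-26),(19,-40),(40,-40),(40,40),(-40,40)]
    a=np.linspace(0,2*np.pi,40)
    m=np.zeros((400,400),np.uint8);f=lambda Q:np.int32(np.round((np.array(Q)+100)*2))
    P+= [(-40,-26),(-26,-26)]
    cv2.fillPoly(m,[f(P)],255)
    cv2.circle(m,tuple(int(v) for v in f((-43.5,6))),21,255,-1)
    c=max(cv2.findContours(m,cv2.RETR_EXTERNAL,cv2.CHAIN_APPROX_NONE)[0],key=len)[:,0]/2.-100
    return c/1000
S=8
def fitmask(mask,cam,poly,zs,x0,y0,yaws,r=25):
    """mask: float 0..1; fit polygon extruded over zs; returns (score,x,y,yaw)"""
    p=proj(cam,(x0,y0,zs[0]));c0,r0=int(p[0])-r,int(p[1])-r
    sub=cv2.GaussianBlur(cv2.resize(mask[r0:r0+2*r,c0:c0+2*r].astype(np.float32),None,fx=S,fy=S,interpolation=cv2.INTER_LINEAR),(0,0),3)
    def render(v):
        R2=np.array([[np.cos(v[2]),-np.sin(v[2])],[np.sin(v[2]),np.cos(v[2])]])
        q=poly@R2.T+v[:2];m=np.zeros(sub.shape,np.uint8)
        for z in zs:
            px=np.array([proj(cam,(*a,z)) for a in q[::3]])
            px=(px-[c0,r0]+.5)*S-.5
            cv2.fillPoly(m,[np.int32(np.round(px*16))],255,shift=4)
        return cv2.GaussianBlur(m.astype(np.float32)/255,(0,0),5)
    cost=lambda w:np.mean((render([x0+w[0]/100,y0+w[1]/100,w[2]])-sub)**2)
    best=None
    for y in yaws:
        o=minimize(cost,[0,0,y],method='Nelder-Mead',options=dict(initial_simplex=[[0,0,y],[.6,0,y],[0,.6,y],[0,0,y+.2]],xatol=.01,fatol=1e-6,maxiter=120))
        if best is None or o.fun<best[0]: best=(o.fun,x0+o.x[0]/100,y0+o.x[1]/100,(o.x[2]+np.pi)%(2*np.pi)-np.pi)
    return best
def blues(im):
    h=cv2.cvtColor(im,cv2.COLOR_RGB2HSV);m=((h[...,0]>100)&(h[...,0]<125)&(h[...,1]>150)&(h[...,2]>70)).astype(np.uint8)
    n,_,st,ce=cv2.connectedComponentsWithStats(m);return [(st[i,4],ce[i]) for i in range(1,n) if st[i,4]>15]
def segmask(im):
    h=cv2.cvtColor(im,cv2.COLOR_RGB2HSV).astype(int);bench=(h[...,0]>90)&(h[...,0]<112)&(h[...,1]>55)&(h[...,1]<150)
    return cv2.morphologyEx((~bench).astype(np.uint8),cv2.MORPH_CLOSE,np.ones((3,3)))
E
python3 - <<'E'
from fit import *
im=cv2.imread('pics/t0.png')[:,:,::-1].copy()
h=cv2.cvtColor(im,cv2.COLOR_RGB2HSV)
for p in [(140,230),(185,225),(320,230),(206,255),(162,243),(175,255)]:print(p,h[p[1],p[0]])
for a,c in blues(im):print(a,c.round(1),atz('top',c,.045).round(4)[:2])
for i in range(4):
    for s in('grip','tab'):
        print(i,s,[(round(d['confidence'],2),np.round(d['at'],1),atz('top',d['at'],.033 if s=='grip' else .008).round(3)[:2]) for d in tip_of('top',f'seg{i}_{s}')])
v=np.vstack([cv2.resize(im[y:y+44,x:x+44],(360,360),interpolation=cv2.INTER_CUBIC) for x,y in[(141,180)]])
m=segmask(im)*255
a=im[170:290,130:240];b=cv2.cvtColor(m[170:290,130:240],cv2.COLOR_GRAY2RGB)
cv2.imwrite('pics/c1.png',cv2.resize(np.hstack([a,b]),None,fx=3.6,fy=3.6,interpolation=cv2.INTER_CUBIC)[:,:,::-1])
E
```

```text
(140, 230) [104  32 137]
(185, 225) [104  32 137]
(320, 230) [104  33 133]
(206, 255) [ 10   6 133]
(162, 243) [ 12  10 131]
(175, 255) [ 15   8 134]
286 [166.1  66.8] [0.9982 0.379 ]
298 [187.1  67.1] [0.9976 0.3133]
296 [208.4  67. ] [0.9979 0.2466]
104 [131.  131.8] [0.791  0.4836]
54 [163.  201.1] [0.5753 0.3806]
49 [205.4 248.2] [0.4315 0.2488]
53 [162.4 251.8] [0.4206 0.3794]
68 [541.9 407.6] [-0.0432 -0.7612]
0 grip [(0.93, array([162.1, 253.4]), array([0.415, 0.383]))]
0 tab [(0.6, array([174.3, 262.3]), array([0.388, 0.35 ]))]
1 grip []
1 tab []
2 grip [(0.77, array([204.6, 246.2]), array([0.438, 0.253])), (0.58, array([287.6, 227.9]), array([ 0.494, -0.002]))]
2 tab [(0.61, array([206.9, 263.4]), array([0.384, 0.249]))]
3 grip [(0.81, array([160.6, 198.7]), array([0.584, 0.391]))]
3 tab [(0.57, array([175.3, 193.9]), array([0.602, 0.351])), (0.44, array([405.9, 255.3]), array([ 0.409, -0.372])), (0.36, array([264.3, 213.1]), array([0.541, 0.071]))]
```

View pics/c1.png

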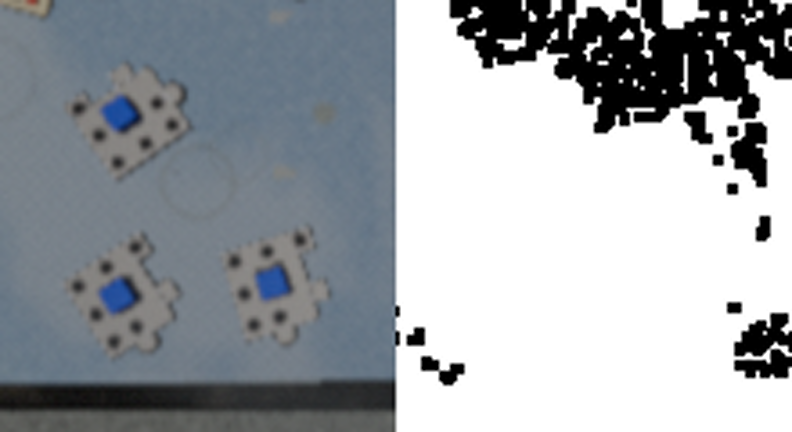

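The mask threshold is wrong, because the bench saturation is only about 32. I'll use red minus blue instead, and fit the bath and tray too.

```bash
cat >> fit.py <<'E'
def segmask(im):
    f=im.astype(int);m=(((f[...,0]-f[...,2])>-9)).astype(np.uint8)
    h=cv2.cvtColor(im,cv2.COLOR_RGB2HSV);m|=((h[...,1]>120)|(h[...,2]<75)).astype(np.uint8)
    return cv2.morphologyEx(m,cv2.MORPH_CLOSE,np.ones((3,3)))
def keep(m,px,rad=22):
    n,l,st,ce=cv2.connectedComponentsWithStats(m);k=l[int(round(px[1])),int(round(px[0]))];return (l==k).astype(np.uint8)
def findsegs(im,lo=(.3,.2),hi=(.8,.6)):
    out=[]
    for a,c in blues(im):
        w=atz('top',c,.045)
        if lo[0]<w[0]<hi[0] and lo[1]<w[1]<hi[1] and 30<a<80:
            out.append((w[:2],fitmask(keep(segmask(im),c),'top',segpoly(),[0.,.016],w[0],w[1],np.arange(12)*np.pi/6,22)))
    return out
E
python3 - <<'E'
from fit import *
im=cv2.imread('pics/t0.png')[:,:,::-1].copy()
ov=cv2.resize(im[170:320,130:400],None,fx=2.9,fy=2.9,interpolation=cv2.INTER_CUBIC)
def draw(pts,z):
    px=np.array([proj('top',(*a,z)) for a in pts]);px=(px-[130,170]+.5)*2.9-.5
    cv2.polylines(ov,[np.int32(px.round())],True,(255,0,0),1)
for w,b in findsegs(im):
    print(w.round(4),np.round(b,4))
    c,s=np.cos(b[3]),np.sin(b[3]);draw(segpoly()@np.array([[c,-s],[s,c]]).T+b[1:3],.016)
sq=lambda a,b=None:np.array([p for P,Q in zip([(a,a),(-a,a),(-a,-a),(a,-a)],[(-a,a),(-a,-a),(a,-a),(a,a)]) for p in np.linspace(P,Q,30)])
# bath: outer housing silhouette incl. panel, non-bench mask
m=keep(segmask(im),(277,215))
n=.1;pl=np.array([(n,n),(-.13,n),(-.13,-n),(n,-n)]);pl=np.vstack([np.linspace(pl[i],pl[(i+1)%4],30) for i in range(4)])
bo=fitmask(m,'top',pl,[0.,.028],.53,.03,[0],60);print('bath outer+panel',np.round(bo,4))
f=im.astype(int);wh=((f.min(2)>120)&(f[...,0]-f[...,2]>-9)).astype(np.uint8)
f2=im[...,:].astype(int)
dark=((im.max(2)<105)).astype(np.uint8); dk=cv2.morphologyEx(dark,cv2.MORPH_OPEN,np.ones((3,3)))
dk=keep(dk,(283,206));
cs=max(cv2.findContours(dk,cv2.RETR_EXTERNAL,cv2.CHAIN_APPROX_NONE)[0],key=len);dk=np.zeros_like(dk);cv2.drawContours(dk,[cs],-1,1,-1)
bi=fitmask(dk,'top',sq(.084),[.03],.53,.03,[0],45);print('well inner',np.round(bi,4),dk.sum())
c,s=np.cos(bi[3]),np.sin(bi[3]);draw(sq(.084)@np.array([[c,-s],[s,c]]).T+bi[1:3],.036);draw(pl@np.array([[c,-s],[s,c]]).T+bi[1:3],.028)
ye=((f[...,0]>120)&(f[...,2]<70)&(f[...,1]>100)).astype(np.uint8);ye=keep(ye,(356,229))
tr=np.array([(.09,.045),(-.09,.045),(-.09,-.045),(.09,-.045)]);tr=np.vstack([np.linspace(tr[i],tr[(i+1)%4],30) for i in range(4)])
t=fitmask(ye,'top',tr,[0.,.025],.49,-.218,[0],40);print('tray',np.round(t,4))
draw(tr+t[1:3],.025)
h=cv2.cvtColor(im,cv2.COLOR_RGB2HSV)
g=((h[...,0]>50)&(h[...,0]<85)&(h[...,1]>120)).astype(np.uint8);g=keep(g,(289,227));M=cv2.moments(g,True);c=(M['m10']/M['m00'],M['m01']/M['m00']);print('green',c,M['m00'],atz('top',c,.11))
for z in(.02,.11):print(atz('top',(266,194.5),z))
cv2.imwrite('pics/c2.png',ov[:,:,::-1])
E
```

```text
Traceback (most recent call last):
  File "fit.py", line 48, in findsegs
    out.append((w[:2],fitmask(keep(segmask(im),c),'top',segpoly(),[0.,.016],w[0],w[1],np.arange(12)*np.pi/6,22)))
                      ~~~~~~~^^^^^^^^^^^^^^^^^^^^^^^^^^^^^^^^^^^^^^^^^^^^^^^^^^^^^^^^^^^^^^^^^^^^^^^^^^^^^^^^^^
  File "fit.py", line 28, in fitmask
    o=minimize(cost,[0,0,y],method='Nelder-Mead',options=dict(initial_simplex=[[0,0,y],[.6,0,y],[0,.6,y],[0,0,y+.2]],xatol=.01,fatol=1e-6,maxiter=120))
  File "fit.py", line 25, in <lambda>
    cost=lambda w:np.mean((render([x0+w[0]/100,y0+w[1]/100,w[2]])-sub)**2)
                           ~~~~~~^^^^^^^^^^^^^^^^^^^^^^^^^^^^^^^^
  File "fit.py", line 21, in render
    px=np.array([proj(cam,(*a,z)) for a in q[::3]])
                 ~~~~^^^^^^^^^^^^
  File "h.py", line 13, in proj
    p=camera_params(cam);T=np.array(p['camera_from_world']);q=np.array(p['K'])@(T[:3,:3]@np.array(P)+T[:3,3]);return q[:2]/q[2]
ValueError: time passes only in moves, steps and waits
```

```bash
sed -i 's/^def shot/import functools\n_cp=camera_params\n@functools.lru_cache(None)\ndef camera_params(c): return _cp(c)\ndef shot/' h.py
cat > a.py <<'E'
from fit import *
im=cv2.imread('pics/t0.png')[:,:,::-1].copy()
ov=cv2.resize(im[170:320,130:400],None,fx=2.9,fy=2.9,interpolation=cv2.INTER_CUBIC)
def draw(pts,z):
    px=np.array([proj('top',(*a,z)) for a in pts]);px=(px-[130,170]+.5)*2.9-.5
    cv2.polylines(ov,[np.int32(px.round())],True,(255,0,0),1)
def edge(pl): pl=np.array(pl);return np.vstack([np.linspace(pl[i],pl[(i+1)%4],30) for i in range(4)])
for w,b in findsegs(im):
    print(w.round(4),np.round(b,4))
    c,s=np.cos(b[3]),np.sin(b[3]);draw(segpoly()@np.array([[c,-s],[s,c]]).T+b[1:3],.016)
sq=lambda a:edge([(a,a),(-a,a),(-a,-a),(a,-a)])
m=keep(segmask(im),(277,215))
n=.1;pl=edge([(n,n),(-.13,n),(-.13,-n),(n,-n)])
bo=fitmask(m,'top',pl,[0.,.028],.53,.03,[0],60);print('bath outer+panel',np.round(bo,4))
f=im.astype(int)
dk=cv2.morphologyEx((im.max(2)<105).astype(np.uint8),cv2.MORPH_OPEN,np.ones((3,3)))
dk=keep(dk,(283,206))
cs=max(cv2.findContours(dk,cv2.RETR_EXTERNAL,cv2.CHAIN_APPROX_NONE)[0],key=len);dk=np.zeros_like(dk);cv2.drawContours(dk,[cs],-1,1,-1)
bi=fitmask(dk,'top',sq(.084),[.03],.53,.03,[0],45);print('well inner',np.round(bi,4),dk.sum())
c,s=np.cos(bi[3]),np.sin(bi[3]);rr=np.array([[c,-s],[s,c]]).T;draw(sq(.084)@rr+bi[1:3],.036);draw(pl@rr+bi[1:3],.028)
ye=((f[...,0]>120)&(f[...,2]<70)&(f[...,1]>100)).astype(np.uint8);ye=keep(ye,(356,229))
tr=edge([(.09,.045),(-.09,.045),(-.09,-.045),(.09,-.045)])
t=fitmask(ye,'top',tr,[0.,.025],.49,-.218,[0],40);print('tray',np.round(t,4))
draw(tr+t[1:3],.025)
h=cv2.cvtColor(im,cv2.COLOR_RGB2HSV)
g=((h[...,0]>50)&(h[...,0]<85)&(h[...,1]>120)).astype(np.uint8);g=keep(g,(289,227));M=cv2.moments(g,True);c=(M['m10']/M['m00'],M['m01']/M['m00']);print('green',c,M['m00'],atz('top',c,.11))
for z in(.02,.106):print('amber',atz('top',(265.9,195),z))
cv2.imwrite('pics/c2.png',ov[:,:,::-1])
E
python3 a.py
```

```text
[0.5753 0.3806] [0.0039 0.5759 0.3828 2.1812]
[0.4315 0.2488] [0.0031 0.4312 0.2502 0.3034]
[0.4206 0.3794] [0.0032 0.4208 0.3812 0.5822]
bath outer+panel [ 0.0022  0.5378  0.0256 -0.0741]
well inner [ 0.0014  0.5379  0.0254 -0.0747] 2983
tray [ 0.0338  0.4899 -0.2137  0.008 ]
green (289.1111111111111, 226.66666666666666) 63.0 [ 0.4944702  -0.00498299  0.11      ]
amber [0.59725045 0.06562865 0.02      ]
amber [0.58808263 0.06337902 0.106     ]
```

View pics/c2.png

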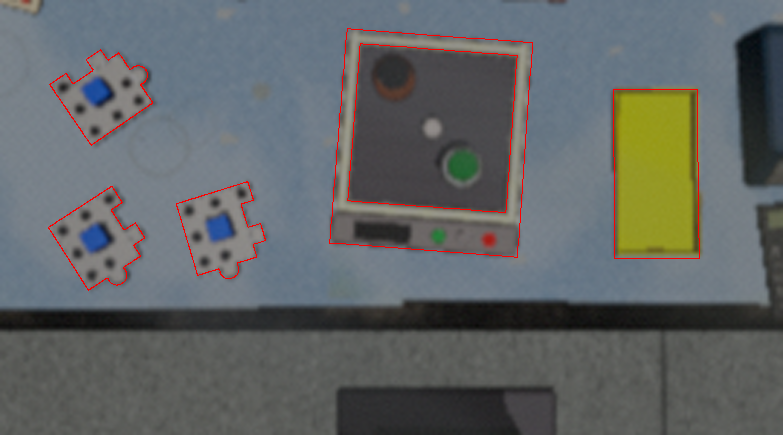

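The overlay shows all outlines matching the picture, and the two bath fits agree to 0.2 mm. Bottles next.

```bash
cat >> h.py <<'E'
def best_yaw(pts,yaws):
    """yaw with the least joint travel over all points (None if unreachable)"""
    q0=np.array(read_qpos());b=None
    for y in yaws:
        qs=[inverse_kinematics(list(p),list(down(y))) for p in pts]
        if any(q is None for q in qs): continue
        c=max(np.abs(np.array(q)-q0).max() for q in qs)+.1*max(abs(q[6]) for q in qs)
        if b is None or c<b[0]: b=(c,y)
    return None if b is None else b[1]
def bottle(src,dst,z=.072,top=.19):
    y=best_yaw([(*src,top),(*src,z)],[np.pi/2,-np.pi/2]);q=down(y)
    move_gripper(.08)
    move_ptp([*src,top],list(q)); movel([*src,z],speed=.2)
    move_gripper(.03,50); print('gap',read_finger_gap(),read_grasp_force())
    movel([*src,top],speed=.25)
    y2=best_yaw([(*dst,top),(*dst,z-.015)],[y,y+np.pi,y-np.pi]);move_ptp([*dst,top],list(down(y2)))
    movel([*dst,z-.013],speed=.2);movel([*dst,z-.0155],speed=.05)
    print('F',np.round(read_ft_force(),1));move_gripper(.075);movel([*dst,top],speed=.3);print('t',read_time_s())
E
python3 - <<'E'
from h import *
print(read_time_s())
bottle((.588,.063),(.535,-.2137))
bottle((.4945,-.005),(.445,-.2137))
shot('top','t1.png');shot('side','s1.png')
a=cv2.imread('pics/t1.png')[160:300,130:400];b=cv2.imread('pics/s1.png')[100:340,160:400]
cv2.imwrite('pics/v1.png',np.hstack([cv2.resize(a,(540,280)),cv2.resize(b,(260,280))]))
E
```

```text
1.3
gap 0.043673170857642205 50.591268686112016
F [0.4 2.  3.9]
t 8.85
gap 0.041679289425795976 50.0523668875428
F [0.2 1.5 3.8]
t 14.675
```

View pics/v1.png

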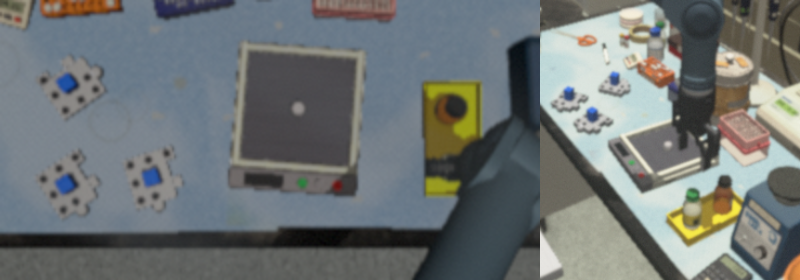

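Both bottles stand upright in the tray (amber at view px 452,108; both upright in the side view) and the well is empty. Next I square up the first segment with two squeezes and check the camera against the robot.

```bash
cat >> h.py <<'E'
BATH=(.5379,.0255,-.0745)
H=.041
def cellpose(k,bath=BATH):
    a=bath[2];c,s=np.cos(a),np.sin(a);x,y=[(.042,.042),(-.042,.042),(-.042,-.042),(.042,-.042)][k]
    return bath[0]+c*x-s*y,bath[1]+s*x+c*y,a+k*np.pi/2
def squeeze(x,y,yaw,top=.12):
    """grip the post once each way; leaves it gripped; returns the second grip yaw"""
    q=[yaw+k*np.pi/2 for k in range(-3,5)]
    a=best_yaw([(x,y,top),(x,y,H)],q)
    move_gripper(.05);move_ptp([x,y,top],list(down(a)));movel([x,y,H],speed=.2);move_gripper(.01,20)
    g1=read_finger_gap();move_gripper(.05);movel([x,y,.08],speed=.2)
    b=best_yaw([(x,y,.08),(x,y,H)],[a+np.pi/2,a-np.pi/2])
    move_ptp([x,y,.08],list(down(b)));movel([x,y,H],speed=.15);move_gripper(.01,50)
    print('gaps',g1,read_finger_gap(),read_grasp_force());return b
E
python3 - <<'E'
from fit import *
im=cv2.imread('pics/t1.png')[:,:,::-1].copy()
S=[b for w,b in findsegs(im)];print(np.round(S,4))
b=min(S,key=lambda b:abs(b[1]-.4208)+abs(b[2]-.3812))
y=squeeze(*b[1:]);p=read_eef_pos();print('tcp',np.round(p,4),'yaw mod',(y-b[3])/np.pi*2)
move_gripper(.05);movel([p[0],p[1],.13],speed=.3);move_ptp([.5,-.2,.25],list(down(np.pi/2)))
im=shot('top','t2.png');
for w,c in findsegs(im):print(w.round(4),np.round(c,4))
print(read_time_s())
E
```

```text
[[0.0042 0.5761 0.3827 2.1862]
 [0.0035 0.4313 0.2501 0.3083]
 [0.0036 0.4209 0.3814 0.5846]]
gaps 0.023814836484813723 0.023052943134533974 51.15855038166046
tcp [0.4218 0.382  0.0421] yaw mod 0.0
[0.5752 0.3804] [0.0034 0.5757 0.3828 2.1857]
[0.4315 0.249 ] [0.0029 0.4313 0.2502 0.309 ]
[0.4216 0.3821] [0.0038 0.4221 0.3845 0.5849]
23.875
```

```bash
cat >> h.py <<'E'
BIAS=np.array([.0003,.0025])
BATH=(.5376,.0230,-.0745)
def place(k,g,segyaw,bath=BATH):
    x,y,cy=cellpose(k,bath);rel=g-segyaw
    p=read_eef_pos();movel([p[0],p[1],.14],speed=.3)
    t=best_yaw([(x,y,.14),(x,y,.02+H)],[cy+rel+d*2*np.pi for d in(-1,0,1)]+[cy+rel+d*np.pi*2+np.pi*0 for d in(2,-2)])
    q=list(down(t));move_ptp([x,y,.14],q);movel([x,y,.036+H+.006],speed=.2)
    f0=np.array(read_ft_force());offs=[(0,0)]+[(r*np.cos(a),r*np.sin(a)) for r in(.0015,.003) for a in np.arange(8)*np.pi/4]
    for dx,dy in offs:
        if dx or dy: movel([x+dx,y+dy,.036+H+.003],speed=.1)
        z=.036+H+.003;bad=False
        while z>.02+H-.0005:
            z-=.002;movel([x+dx,y+dy,z],speed=.08);f=np.array(read_ft_force())-f0
            if f[2]>10 and z>.02+H+.003: bad=True;break
            if f[2]>10: break
        print('try',np.round([dx*1e3,dy*1e3,z*1e3],1),'F',np.round(f,1),'tcp',np.round(read_eef_pos(),4))
        if not bad: break
    return not bad
def release():
    p=read_eef_pos();move_gripper(.05);movel([p[0],p[1],.16],speed=.3)
E
python3 - <<'E'
from fit import *
im=cv2.imread('pics/t2.png')[:,:,::-1].copy()
b=[c for w,c in findsegs(im) if abs(c[1]-.422)<.02 and abs(c[2]-.384)<.02][0]
x,y=np.array(b[1:3])-BIAS
g=squeeze(x,y,b[3]);ok=place(1,g,b[3]);print(ok,read_time_s())
if ok: release();move_ptp([.5,-.2,.25],list(down(np.pi/2)))
im=shot('top','t3.png')
cv2.imwrite('pics/v3.png',cv2.resize(im[160:300,130:340],None,fx=3.5,fy=3.5,interpolation=cv2.INTER_CUBIC)[:,:,::-1])
E
```

```text
gaps 0.02324580502701007 0.023128096694418624 51.9140088558197
try [ 0.  0. 60.] F [-7.6  0.5 20. ] tcp [0.4994 0.068  0.0622]
True 34.4917
```

View pics/v3.png

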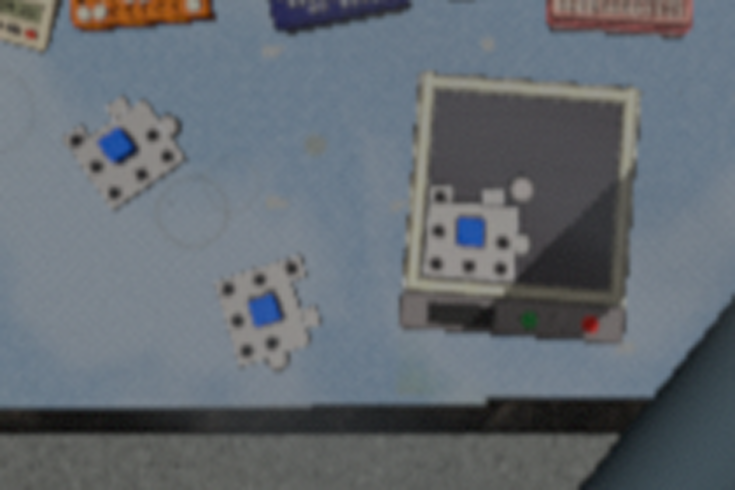

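The first segment sits in its quarter with its post at view px (470,232), apparently flat. Now the other two, with a fresh look before each.

```bash
cat > run.py <<'E'
import sys
from fit import *
px,py,k=float(sys.argv[1]),float(sys.argv[2]),int(sys.argv[3])
im=shot('top');S=[c for w,c in findsegs(im,lo=(.3,.16))];print(np.round(S,3))
b=min(S,key=lambda c:np.hypot(c[1]-px,c[2]-py))
assert b[0]<.006
x,y=np.array(b[1:3])-BIAS
g=squeeze(x,y,b[3])
ok=read_finger_gap()>.018 and place(k,g,b[3]);print(ok,read_time_s())
if ok: release();move_ptp([.5,-.2,.25],list(down(np.pi/2)))
else: sys.exit(1)
E
python3 run.py .431 .25 0 && python3 run.py .576 .383 2
python3 - <<'E'
from h import *
im=shot('top','t4.png');s=shot('side','s4.png')
a=cv2.resize(im[180:270,235:320],(425,450),interpolation=cv2.INTER_CUBIC);b=cv2.resize(s[190:270,210:340],(375,231),interpolation=cv2.INTER_CUBIC)
o=np.zeros((450,800,3),np.uint8);o[:,:425]=a;o[:231,425:]=b;b2=cv2.resize(s[100:260,150:400],(375,219));o[231:,425:]=b2
cv2.imwrite('pics/v4.png',o[:,:,::-1])
E
```

```text
[[0.004 0.576 0.383 2.178]
 [0.003 0.431 0.25  0.303]]
gaps 0.023736882524259425 0.02311847192810559 50.828890800476074
try [ 0.  0. 60.] F [-4.2  1.1 11.4] tcp [0.583  0.0616 0.0621]
True 46.3833
[[0.004 0.576 0.383 2.193]]
gaps 0.02363630169988795 0.022952570413078313 51.73978507518768
try [ 0.  0. 60.] F [-6.4  2.4 22.1] tcp [ 0.4931 -0.0159  0.0622]
True 59.7333
```

View pics/v4.png

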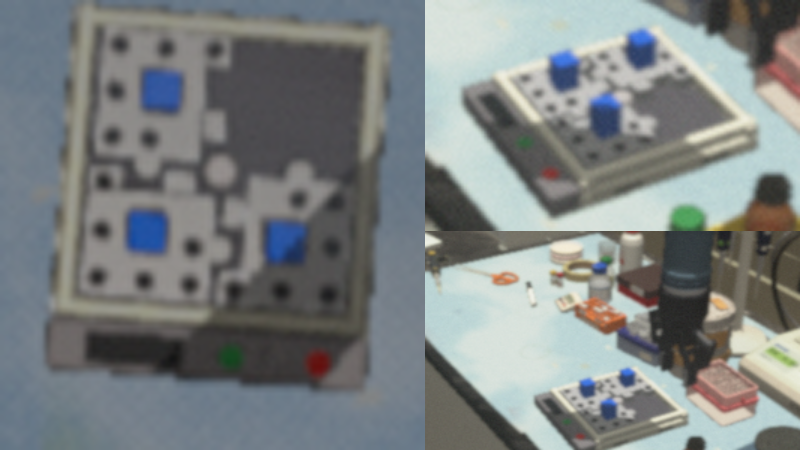

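All three segments are interlocked and level with the rim. Last, I move the arm aside to check the tray and to be sure no fourth segment was hidden.

Run:
```python
from h import *
move_ptp([.218,.612,.25],list(down(np.pi/2)))
im=shot('top','t5.png');print([(d['confidence'],d['at']) for d in tip_of('top','seg1_grip')],read_time_s())
s=shot('side','s5.png');print([(d['confidence'],d['at']) for d in tip_of('side','seg1_grip')])
```

```text
[(0.23, [261.6, 224.9])] 64.6417
[]
```

View pics/t5.png

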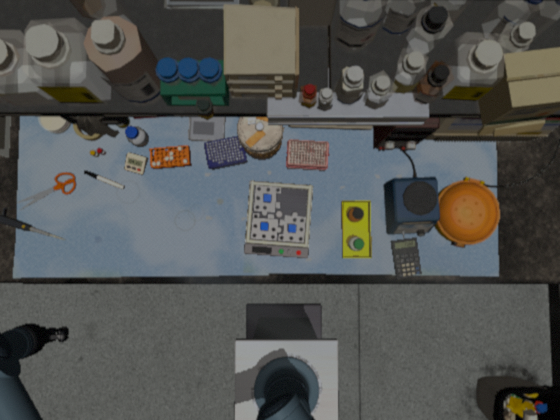

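View pics/s5.png

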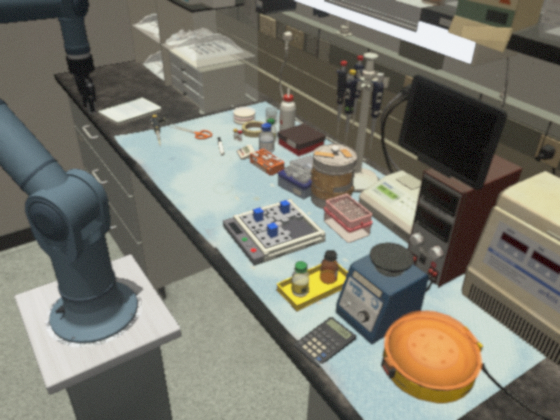

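The bench has no loose segments left: three are seated around (279,215). Both bottles stand upright in the tray at (356,213) and (356,243). The calculator and pink rack have not moved.

```bash
python3 -c "
from bench import *
print(sign_off())"
```

```text
the job is handed in; nothing more can be done
None
```

The job is handed in at about 65 s: both bottles stand upright in the yellow tray, and the three segments on the bench are interlocked and look flush in the well; the calculator and pink rack were not touched.

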